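Find the fullest tin of cladding pins by hefting

TASK

Three identical closed tins of steel cladding pins stand in a row on the white board, and one of them is clearly the fullest. Going along the row from left to right as seen from the robot, lift each tin in turn to feel its weight and set it back upright where it stood, without dropping it (the last may stay in hand if it is the heaviest). Finish holding the heaviest tin up in the gripper, upright and still, its base well above the lids of the other two, which stay standing on the board; leave the hardener tube and the tools alone.

Things in the scene. Friction and masses are not known exactly. Their poses are not given: they have to be found in the camera images.
- tin_left: closed round tin at the left of the row as seen from the robot (green wrap, yellow band, pressed lid), outwardly identical to the other two, diameter 62, height 100, upright on the board; origin at the centre of its underside, z up; yaw means nothing. The heaviest tin weighs 520 to 600 g, the other two 220 to 360 g each; which one it is changes from run to run and cannot be seen
- tin_middle: closed round tin at the middle of the row as seen from the robot (green wrap, yellow band, pressed lid), outwardly identical to the other two, diameter 62, height 100, upright on the board; origin at the centre of its underside, z up; yaw means nothing. The heaviest tin weighs 520 to 600 g, the other two 220 to 360 g each; which one it is changes from run to run and cannot be seen
- tin_right: closed round tin at the right of the row as seen from the robot (green wrap, yellow band, pressed lid), outwardly identical to the other two, diameter 62, height 100, upright on the board; origin at the centre of its underside, z up; yaw means nothing. The heaviest tin weighs 520 to 600 g, the other two 220 to 360 g each; which one it is changes from run to run and cannot be seen
- board: white board fixed on the work surface, 250 (its x) by 480 (its y) by 18 thick; origin at the centre of its underside at height 0, so its top is at height 18; its y axis runs along the row, +y to the robot's left; turned by up to 0.18 rad. The tins stand at +160, 0 and -160 (each within 25) along its y and within 40 of its centre in x; centres at least 110 apart
- hardener: bystander: white and red hardener tube with a red cap, about 85 long, 22 wide, 18 high, lying flat on the board near its edge away from the robot; origin at the centre of its underside
- trowel: bystander: steel notched trowel with a wooden handle lying blade down to the left of the board, blade 280 by 125, 63 high; origin at the centre of the blade's underside
- mallet: bystander: black rubber mallet with a wooden handle, about 310 long, head 55 across and 90 long, lying to the right of the board with its handle towards the robot; origin on the work surface under the handle, 110 behind the head's axis
- level: bystander: yellow torpedo spirit level, 230 long, 25 wide, 50 high, standing on its edge beyond the board as seen from the robot; origin at the centre of its underside

How it is judged:
By the outcome, as a careful person would: the job done as asked, in the order asked, and still so for the second after the job is handed in, while the arm keeps its last pose, push and grip.
It also fails if it takes over 64 s, if anything falls off the work surface, if the arm or the gripper's body presses on something with over 40 N, if the wrist force passes 120 N, or if a joint passes its speed limit or range.

ROBOT

A 6-joint arm with a two-finger parallel gripper is mounted at the origin on the work surface. World frame = base frame: x ahead of the robot, y to its left, z up, the work surface at z = 0. Lengths are in m, angles in rad, forces in N, time in s.
With the tool pointing down it reaches from about 0.275 to 0.85 m from the base axis. Payload 19 kg.
Tool frame: the origin (TCP) lies where the fingers leave the gripper's body, on its centre line; the fingertips stand 73 mm ahead of it and the grasp point (between the pads) lies 54 mm ahead of it; z points along the fingers, y is the line along which they close (so a half turn about z gives the same grasp; the last joint's range is limited). The gripper opens to 85 mm and grips with 20 to 120 N. Pads are 22 mm wide; open, the fingers measure 114 mm over their backs; the gripper's body (76 mm by 85 mm) begins 54 mm behind the grasp point. The pads swing forward as they close: fully open they stand 13 mm farther back than shut.
Start: joints at [-1.336, 0.15, 1.437, -0, 1.554, -0.134], TCP at [0.207, -0.536, 0.304] pointing down, gripper open.
Joint ranges: [-2.8, 2.8], [-0.68, 2.1], [0.12, 2.68], [-1.39, 4.53], [0.16, 2.79], [-2.81, 2.81]. Speed limits (rad/s): [1.89, 1.89, 2.22, 3.01, 3.01, 3.01].

INTERFACE

Orientations are given as a unit quaternion [w, x, y, z].
In Python, from station import readout, cams, order gives the robot as it stands.
- The arm moves only by the tool drive_tool, never from a script. Its argument "moves" is a list that holds one entry, the list of rows, each a list of 5 numbers: the shift along the tool's x, y, z each as a share of 250 mm, from -1 to 1, then the turn about the tool's z as a share of 180 degrees, from -1 to 1, then the opening, from 0 (shut) to 1 (fully open). In form: [[[tx, ty, tz, roll, gripper], ...]]. A call has 1 to 8 rows; each row is the pose to reach, as a shift and turn from the pose commanded when the call began, along the tool's axes at that moment, turning the shorter way round; what a row does not reach only later rows make up. A row lasts 1/10 s, in which the tool goes at most 50 mm and 8.59 degrees, less where a joint would pass 70% of its speed; a pose out of reach is approached as far as the arm can. A call with a number of a shift or a turn outside -1 to 1 is refused whole. A call with a gripper value outside its range is refused whole. The fingers move at their own pace and stop on an object; "squeeze" is the grip in N (left out, the last holds). Time passes only in rows, so rows that repeat a pose let the fingers close. It gives the time, the measured TCP pose, the force, the opening and the grip force at its end, in the units of the state.
- readout.sense(): the state, without advancing time (a new reading comes with each control period).
- cams.snapshot(name): name is "scene" or "top" or "wrist"; returns the picture (384x512x3 uint8, blue, green, red); there is no depth.
- cams.calibration(name): a dict with "fx", "fy", "cx", "cy" (pixels), "position" and "orientation" of the camera in the world. Camera axes: x right, y down, z forward; pixel columns grow to the right and rows downward; lengths in m; the calibration is good to about 2 mm. The wrist camera is an equidistant fisheye: a pixel r from the principal point sees the ray r / f radians off the axis. A picture is of the moment at which its call begins: read the wrist's pose just before it. calibration takes no time and is no camera call; for the wrist camera it gives the pose at the moment of the call.
- order.sign_off(): hands the job in; it is judged then, once.
The state is a dict: "time": time; "qpos": joint angles; "joint_velocities": joint speeds; "tau": joint torques, N m; "tcp_pos": TCP position; "orientation": TCP orientation; "wrist_force": force on the tool from outside, world axes, zero at the start; "torque": the same for the moment, N m; "gripper_width": opening from 0.0 (shut) to 1.0 (fully open); "gripper_force": force on a finger pad.
Only numpy, scipy, OpenCV 4.12 (cv2) and the standard library are available. Lean on these libraries where they do the work, as an engineer would, in place of code of your own. Each camera call takes 0.05 s, during which the arm holds its last target. There are 200 camera calls.

## Working session

There is one attempt and no reset: what is moved stays moved. The work goes in short steps, Python scripts to look and compute and a tool call to move; the robot and the scene stay as the last step left them, time stands still between calls to the robot, and variables do not carry over. Pictures are saved under pics/ and viewed, at most 10 in all, crops included, and the job is handed in when it is done.

Besides the shell and the picture viewer there is one more tool, called after "Emit:" as name(argument=value, ...) on one line, values as JSON. drive_tool: Moves the arm, as the interface text tells. Its arguments: {"type":"object","properties":{"moves":{"type":"array"},"squeeze":{"type":"number"}},"required":["moves"]}

```bash
mkdir -p pics; ls; python3 - <<'E'
from station import readout,cams
import cv2,numpy as np
s=readout.sense();print(s)
a=cams.snapshot("top");b=cams.snapshot("scene")
for n in("top","scene"):print(n,cams.calibration(n))
cv2.imwrite("pics/top.png",a);cv2.imwrite("pics/scene.png",b)
E
```

```text
pics
{'time': 0.0, 'qpos': array([-1.33599902e+00,  1.50993505e-01,  1.43799477e+00, -4.19722910e-06,
        1.55379638e+00, -1.34014427e-01]), 'joint_velocities': array([ 2.10345260e-03, -6.18648332e-04,  2.16598905e-04,  7.46516242e-05,
       -1.02278502e-03, -3.51829783e-04]), 'tau': array([ 1.99674025e-03, -7.13024569e+01, -5.70880258e+01, -7.88531020e-05,
        8.76263977e-03,  3.23670554e-05]), 'tcp_pos': array([ 0.20723019, -0.53620192,  0.30328919]), 'orientation': array([-5.95135907e-04,  9.83045184e-01,  1.83362512e-01, -3.21161236e-05]), 'wrist_force': array([ 0.15684084,  0.00948173, -0.23878732]), 'torque': array([ 0.00746636, -0.04945261, -0.02041431]), 'gripper_force': 0.0, 'gripper_width': 1.0005724571812058}
top {'fx': 480.53017795924694, 'fy': 480.53017795924694, 'cx': 252.27371851868665, 'cy': 191.60147706191617, 'position': array([ 0.30863701, -0.01681228,  1.70670582]), 'orientation': array([-0.07506573,  0.70849748, -0.69888311,  0.06291935])}
scene {'fx': 354.98779518853576, 'fy': 354.98779518853576, 'cx': 262.83754874779663, 'cy': 189.76230164992663, 'position': array([1.26283613, 0.11574721, 0.7751682 ]), 'orientation': array([-0.23072538,  0.59662825,  0.71630425, -0.27876289])}
```

View pics/top.png

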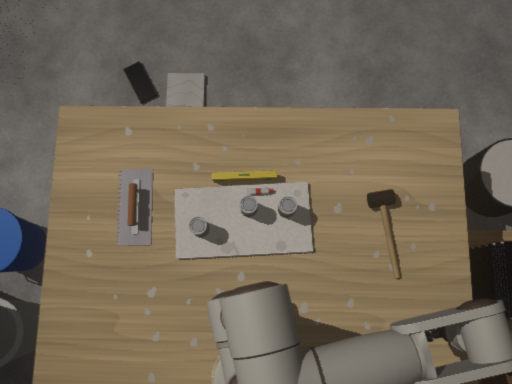

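View pics/scene.png

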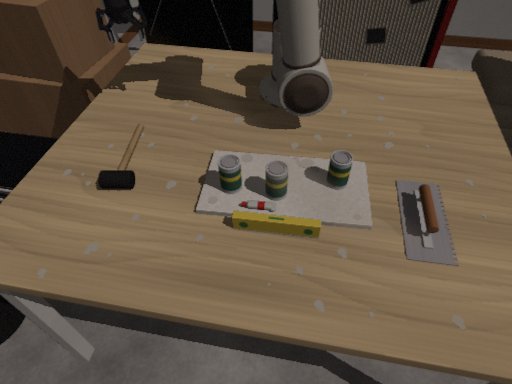

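The top view shows the tins' lids near (198,226), (248,205) and (288,206), with the hardener near (262,191). The scene view shows the same tins at (340,165), (277,178) and (230,172). I'll measure the lids next.

```bash
cat > h.py <<'E'
import numpy as np,cv2
from scipy.spatial.transform import Rotation as R
from station import readout,cams
def rot(q): return R.from_quat(np.r_[q[1:],q[0]])
def plane(c,u,v,z,fish=False):
    x,y=(u-c['cx'])/c['fx'],(v-c['cy'])/c['fy']
    if fish:
        r=np.hypot(x,y); d=np.array([x/r*np.sin(r),y/r*np.sin(r),np.cos(r)]) if r>1e-9 else np.array([0,0,1.])
    else: d=np.array([x,y,1.])
    d=rot(c['orientation']).apply(d); p=np.array(c['position'])
    return p+d*(z-p[2])/d[2]
def tomove(p,s=None):
    s=s or readout.sense(); return rot(s['orientation']).inv().apply(np.array(p)-s['tcp_pos'])/0.25
E
python3 - <<'E'
from h import *
a=cv2.imread("pics/top.png");c=cams.calibration("top");b=cv2.imread("pics/scene.png");cs=cams.calibration("scene")
k=8
g=cv2.resize(cv2.cvtColor(a,cv2.COLOR_BGR2GRAY)[180:260,165:325],None,fx=k,fy=k,interpolation=cv2.INTER_CUBIC)
H=cv2.HoughCircles(cv2.GaussianBlur(g,(0,0),4),cv2.HOUGH_GRADIENT,1.5,200,param1=60,param2=20,minRadius=62,maxRadius=88)
o=cv2.cvtColor(g,cv2.COLOR_GRAY2BGR)[:,:800*2]
for x,y,r in H[0]:
    cv2.circle(o,(int(x),int(y)),int(r),(0,0,255),2)
    u,v=(x+.5)/k-.5+165,(y+.5)/k-.5+180
    print(u,v,r/k,plane(c,u,v,.118))
cv2.imwrite("pics/o1.png",cv2.resize(o,(800,400)))
# board corners (quad of white mask) 
h=cv2.cvtColor(a,cv2.COLOR_BGR2HSV);m=((h[...,1]<40)&(h[...,2]>120)).astype(np.uint8);m[:175]=0;m[265:]=0;m[:,:165]=0;m[:,325:]=0
m=cv2.morphologyEx(m,cv2.MORPH_CLOSE,np.ones((9,9)))
ct=max(cv2.findContours(m,0,2)[0],key=cv2.contourArea);r=cv2.minAreaRect(ct);print(r)
P=[plane(c,*q,.018) for q in cv2.boxPoints(r)];print(np.round(P,3))
cv2.imwrite("pics/o2.png",cv2.resize(b[140:240,190:390],None,fx=4,fy=4,interpolation=cv2.INTER_CUBIC))
E
```

```text
286.34375 209.09375 8.65 [ 0.56477802 -0.10177999  0.118     ]
((242.28787231445312, 219.7037353515625), (69.56845092773438, 136.39471435546875), 86.91781616210938)
[[ 0.65   0.303  0.018]
 [ 0.683 -0.187  0.018]
 [ 0.435 -0.198  0.018]
 [ 0.403  0.278  0.018]]
```

View pics/o1.png

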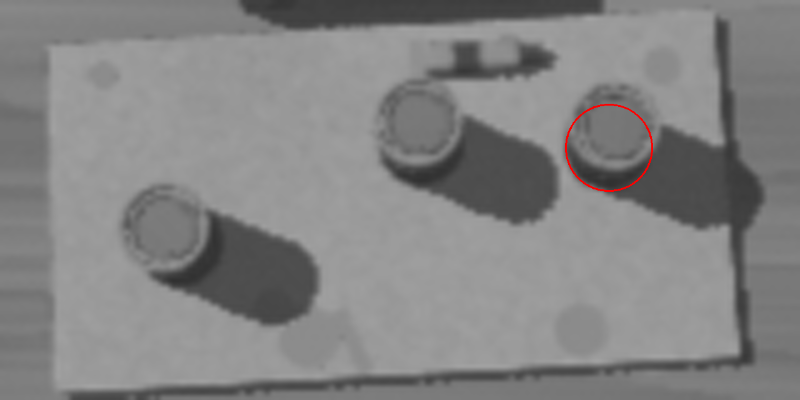

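The lids sit at about (166,228), (419,122) and (617,128) in this crop; the one Hough circle that was drawn is wrong. I'll use the disc centres read from the crop and refine with the wrist camera.

```bash
python3 - <<'E'
from h import *
c=cams.calibration("top")
for x,y in [(166,228),(419,122),(617,128)]:
    p=plane(c,165+x/5-.4,180+y/5-.4,.118);print(p, tomove([p[0],p[1],.30]))
print(cams.calibration("wrist"))
E
```

```text
[0.50674257 0.19274019 0.118     ] [ 2.16857132 -2.28788451  0.01615931]
[0.58045962 0.025375   0.118     ] [ 2.20229147 -1.55714015  0.01541344]
[ 0.57804376 -0.10730011  0.118     ] [ 2.00197357 -1.06560295  0.01487895]
{'fx': 297.3186396354542, 'fy': 297.3186396354542, 'cx': 261.5882404420579, 'cy': 190.24067983540616, 'position': array([ 0.28629991, -0.50551554,  0.37370911]), 'orientation': array([ 0.13641423,  0.81329593, -0.55795775, -0.09286575])}
```

Emit:
drive_tool(moves=[[[1,-1,0,0,1],[1,-1,0,0,1],[1,-1,0,0,1],[1,-1,0,0,1],[1,-1,0,0,1],[1,-1,0,0,1],[1,-1,0,0,1],[1,-1,0,0,1]]])

```text
time: 0.9
tcp_pos: [0.3517, -0.2087, 0.3041]
orientation: [-0.0, 0.983, 0.186, 0.001]
wrist_force: [0.1, 0.1, -0.4]
gripper_width: 1.003
gripper_force: 0.0
```

Emit:
drive_tool(moves=[[[0.8,-1,0,0,1],[0.8,-1,0,0,1],[0.8,-1,0,0,1],[0.8,-1,0,0,1],[0.8,-1,0,0,1],[0.8,-1,0,0,1],[0.8,-1,0,0,1],[0.8,-1,0,0,1]]])

```text
time: 1.7
tcp_pos: [0.4471, 0.0944, 0.3034]
orientation: [-0.0, 0.983, 0.185, -0.0]
wrist_force: [0.9, -0.7, 0.4]
gripper_width: 1.002
gripper_force: 0.0
```

```bash
cat > w.py <<'E'
from h import *
import sys
s=readout.sense();c=cams.calibration("wrist");im=cams.snapshot("wrist")
cv2.imwrite(f"pics/{sys.argv[1]}.png",im);np.save("pics/%s.npy"%sys.argv[1],c,allow_pickle=True)
print(s['time'],s['tcp_pos'],s['orientation'],s['wrist_force'],s['gripper_width'],s['gripper_force'],s['qpos'])
print(tomove([.507,.193,.30],s))
# predicted pixels of lids
Rw=rot(c['orientation']).inv()
for p in [(.5067,.1927,.118),(.5805,.0254,.118),(.578,-.1073,.118)]:
    d=Rw.apply(np.array(p)-c['position']);t=np.arctan2(np.hypot(*d[:2]),d[2]);n=d[:2]/np.hypot(*d[:2]);print(n*t*c['fx']+[c['cx'],c['cy']])
E
python3 w.py w1
```

```text
1.7 [0.44713107 0.09435283 0.30340432] [-2.99022977e-04  9.82745884e-01  1.84960013e-01 -4.80810927e-04] [ 0.90695141 -0.70784903  0.36726628] 1.001600167766792 0.0 [ 3.88552633e-02 -9.83507125e-02  1.69338902e+00  4.50684609e-04
  1.54759327e+00  1.23757849e+00]
[ 0.36654979 -0.28052194  0.01352621]
[180.22074365  86.60798533]
[387.57665437  81.52927398]
[482.19958028 143.94358832]
```

View pics/w1.png

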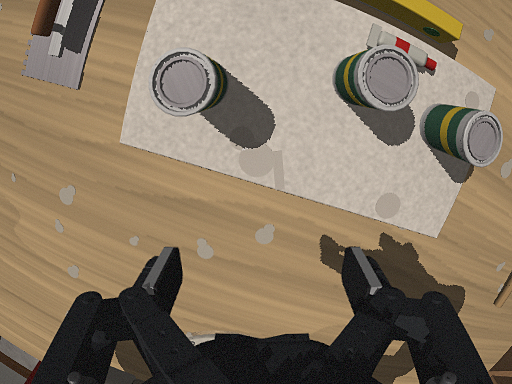

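The wrist view shows the lid centres at about (183,82), (388,77) and (483,137). They are within 7 px of the predicted positions.

```bash
python3 - <<'E'
from h import *
c=np.load("pics/w1.npy",allow_pickle=True).item()
im=cv2.imread("pics/w1.png");h=cv2.cvtColor(im,cv2.COLOR_BGR2HSV)
for u,v in [(183,82),(388,77),(483,137)]:
    p=plane(c,u,v,.118,True);print(p,tomove([p[0],p[1],.139]))
# cross-check: scene view lids
b=cv2.imread("pics/scene.png");cs=cams.calibration("scene")
for u,v in [(340.5,157),(277,168),(230.5,161)]: print(plane(cs,u,v,.118))
E
```

```text
[0.51127924 0.19168599 0.118     ] [ 0.38384326 -0.27426676  0.65753904]
[0.58450198 0.02665863 0.118     ] [0.41739619 0.44712339 0.65729948]
[ 0.5849811  -0.10437457  0.118     ] [0.22909815 0.93626826 0.65734625]
[0.51470601 0.1923665  0.118     ]
[0.58860251 0.0280947  0.118     ]
[ 0.58431182 -0.10005639  0.118     ]
```

View pics/o2.png

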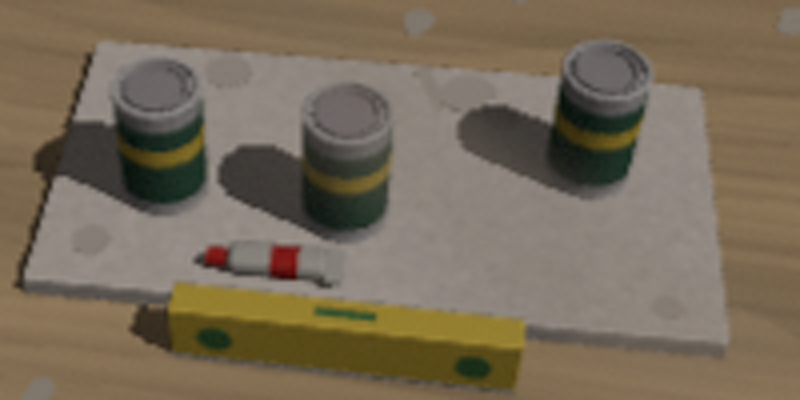

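The scene crop shows the lids at (607,72), (348,113) and (160,87), which agrees with the wrist rays. Going over the left tin.

Emit:
drive_tool(moves=[[[0.385,-0.275,0,0,1],[0.385,-0.275,0,0,1],[0.385,-0.275,0.2,0,1],[0.385,-0.275,0.4,0,1],[0.385,-0.275,0.4,0,1],[0.385,-0.275,0.4,0,1]]])

```text
time: 2.35
tcp_pos: [0.5118, 0.1899, 0.2045]
orientation: [0.0, 0.983, 0.183, -0.001]
wrist_force: [0.2, -0.8, 0.7]
gripper_width: 0.998
gripper_force: 0.0
```

```bash
python3 w.py w2
```

```text
2.35 [0.51178413 0.18993169 0.20450194] [ 6.39083081e-05  9.83160501e-01  1.82742757e-01 -7.13830035e-04] [ 0.17472941 -0.8459985   0.684384  ] 0.9980301455550855 0.0 [ 2.14245142e-01  1.45339496e-01  1.64749994e+00 -8.63566954e-05
  1.35018411e+00  1.41750940e+00]
[-0.0139933  -0.01838152 -0.38197019]
[254.11644388 244.30717765]
[497.29485344 222.14484174]
[555.93530788 259.89662749]
```

View pics/w2.png

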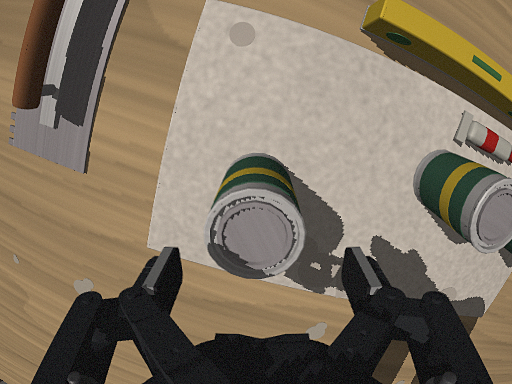

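The lid centre is at about (256,234), between the fingertips.

```bash
python3 - <<'E'
from h import *
c=np.load("pics/w2.npy",allow_pickle=True).item()
for u,v in [(256,234),(500,217)]:
    p=plane(c,u,v,.118,True);print(p,tomove([p[0],p[1],.139]))
E
```

```text
[0.51369915 0.19411545 0.118     ] [ 0.0100099  -0.01299372  0.26867409]
[0.58495718 0.02542432 0.118     ] [0.03353717 0.71912435 0.26895216]
```

Emit:
drive_tool(moves=[[[0.01,-0.012,0,0,1],[0.01,-0.012,0.13,0,1],[0.01,-0.012,0.2,0,1],[0.01,-0.012,0.255,0,1],[0.01,-0.012,0.255,0,1],[0.01,-0.012,0.255,0,1]]], squeeze=50)

```text
time: 3.0
tcp_pos: [0.5136, 0.1949, 0.1415]
orientation: [-0.0, 0.983, 0.183, 0.001]
wrist_force: [0.6, 0.7, -0.3]
gripper_width: 1.0
gripper_force: 0.0
```

Emit:
drive_tool(moves=[[[0,0,0,0,0.5],[0,0,0,0,0.5],[0,0,0,0,0.5],[0,0,0,0,0.5],[0,0,0,0,0.5],[0,0,0,0,0.5],[0,0,0,0,0.5],[0,0,0,0,0.5]]])

```text
time: 3.8
tcp_pos: [0.5135, 0.195, 0.1416]
orientation: [-0.0, 0.983, 0.183, 0.001]
wrist_force: [-1.8, -0.6, 9.1]
gripper_width: 0.714
gripper_force: 53.4
```

Emit:
drive_tool(moves=[[[0,0,-0.04,0,0.5],[0,0,-0.1,0,0.5],[0,0,-0.18,0,0.5],[0,0,-0.24,0,0.5],[0,0,-0.24,0,0.5],[0,0,-0.24,0,0.5],[0,0,-0.24,0,0.5],[0,0,-0.24,0,0.5]]])

```text
time: 4.6
tcp_pos: [0.5127, 0.1947, 0.1994]
orientation: [-0.0, 0.983, 0.183, -0.001]
wrist_force: [0.2, 0.9, -3.1]
gripper_width: 0.711
gripper_force: 55.1
```

Emit:
drive_tool(moves=[[[0,0,0,0,0.5],[0,0,0,0,0.5],[0,0,0,0,0.5],[0,0,0,0,0.5],[0,0,0,0,0.5]]])

```text
time: 5.1
tcp_pos: [0.513, 0.1948, 0.2002]
orientation: [-0.0, 0.983, 0.183, -0.0]
wrist_force: [0.2, 0.1, -2.9]
gripper_width: 0.711
gripper_force: 55.1
```

Emit:
drive_tool(moves=[[[0,0,0,0,0.5],[0,0,0,0,0.5],[0,0,0,0,0.5]]])

```text
time: 5.4
tcp_pos: [0.513, 0.1948, 0.2002]
orientation: [-0.0, 0.983, 0.183, -0.0]
wrist_force: [0.3, -0.2, -2.6]
gripper_width: 0.717
gripper_force: 55.1
```

```bash
python3 - <<'E'
from h import *
s=readout.sense();print(s['wrist_force'],s['torque'],s['tau'],s['tcp_pos'],s['gripper_width'])
E
```

```text
[ 0.2717201  -0.16312604 -2.57629678] [-0.03947235 -0.04901046 -0.02218301] [-1.18565131e-04 -6.98671818e+01 -5.51945686e+01 -1.27853846e-04
  9.67419444e-03 -5.28545877e-05] [0.51298309 0.19480027 0.20018834] 0.7168880097041657
```

About 2.7 N, roughly 280 g, so this one is light. I'll lower it slowly back onto its spot.

Emit:
drive_tool(moves=[[[0,0,0.08,0,0.5],[0,0,0.15,0,0.5],[0,0,0.19,0,0.5],[0,0,0.21,0,0.5],[0,0,0.22,0,0.5],[0,0,0.228,0,0.5],[0,0,0.228,0,0.5],[0,0,0.228,0,0.5]]])

```text
time: 6.2
tcp_pos: [0.5132, 0.1949, 0.1436]
orientation: [-0.0, 0.983, 0.183, 0.0]
wrist_force: [0.4, -1.0, -2.6]
gripper_width: 0.712
gripper_force: 55.0
```

Emit:
drive_tool(moves=[[[0,0,0.004,0,0.5],[0,0,0.008,0,0.5],[0,0,0.008,0,0.5],[0,0,0.008,0,0.5]]])

```text
time: 6.6
tcp_pos: [0.5131, 0.1949, 0.1416]
orientation: [-0.0, 0.983, 0.183, 0.0]
wrist_force: [-2.1, 0.3, 4.4]
gripper_width: 0.709
gripper_force: 55.5
```

Contact at +4.4 N. I'll release now, opening in steps, then rise.

Emit:
drive_tool(moves=[[[0,0,0,0,0.76],[0,0,0,0,0.8],[0,0,0,0,0.85],[0,0,0,0,0.9],[0,0,0,0,1],[0,0,0,0,1],[0,0,0,0,1],[0,0,0,0,1]]])

```text
time: 7.4
tcp_pos: [0.513, 0.1948, 0.1412]
orientation: [-0.0, 0.983, 0.183, -0.0]
wrist_force: [-1.1, -0.0, -0.5]
gripper_width: 0.997
gripper_force: 0.0
```

Emit:
drive_tool(moves=[[[0,0,-0.08,0,1],[0,0,-0.2,0,1],[0,0,-0.32,0,1],[0,0,-0.32,0,1],[0,0,-0.32,0,1],[0,0,-0.32,0,1]]])

```text
time: 8.0
tcp_pos: [0.5127, 0.1947, 0.2202]
orientation: [-0.0, 0.983, 0.183, -0.001]
wrist_force: [0.6, -0.4, -0.2]
gripper_width: 1.002
gripper_force: 0.0
```

```bash
python3 w.py w3; python3 -c "
from h import *
s=readout.sense()
for p in [(.585,.0265,.2),(.584,-.102,.2)]: print(tomove(p,s))"
```

```text
8.0 [0.51267014 0.19472333 0.22016698] [-3.56683086e-05  9.83047951e-01  1.83347311e-01 -6.99308390e-04] [ 0.58888854 -0.4219853  -0.24498693] 1.001755953319885 0.0 [2.22429687e-01 1.39023045e-01 1.62169839e+00 1.26719839e-04
 1.38226611e+00 1.42442127e+00]
[-0.02407544 -0.00185027 -0.31929902]
[261.02082781 235.9095489 ]
[488.17884882 217.08691125]
[547.70977344 254.82269923]
[0.02744142 0.73204179 0.08002525]
[-0.16157555  1.21004238  0.08017731]
```

View pics/w3.png

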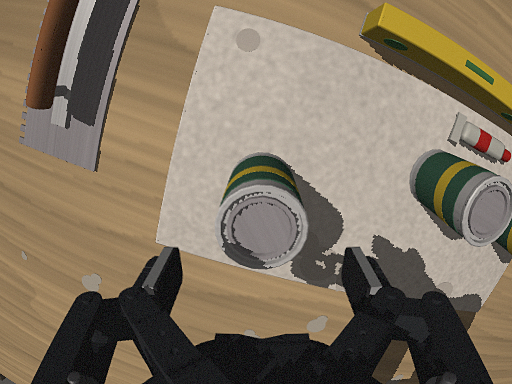

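The left tin stands upright, with its lid at about (263,226). On to the middle tin.

Emit:
drive_tool(moves=[[[0.027,0.73,0,0,1],[0.027,0.73,0,0,1],[0.027,0.73,0,0,1],[0.027,0.73,0,0,1],[0.027,0.73,0,0,1],[0.027,0.73,0,0,1],[0.027,0.73,0,0,1],[0.027,0.73,0,0,1]]])

```text
time: 8.85
tcp_pos: [0.5848, 0.028, 0.221]
orientation: [-0.0, 0.983, 0.184, -0.0]
wrist_force: [0.6, 0.5, 0.5]
gripper_width: 0.997
gripper_force: 0.0
```

```bash
python3 w.py w4
```

```text
8.85 [0.584758   0.02801623 0.22100353] [-1.56272686e-04  9.82929950e-01  1.83980077e-01 -1.45029210e-04] [0.61817232 0.52273478 0.472902  ] 0.9972956727404926 0.0 [-8.37875037e-02  2.12919646e-01  1.53313265e+00  2.27756321e-04
  1.39590301e+00  1.11690089e+00]
[-0.05136315 -0.7278669  -0.31571176]
[ 40.28552078 234.52072763]
[262.77811911 233.60376128]
[414.91301837 284.28852342]
```

View pics/w4.png

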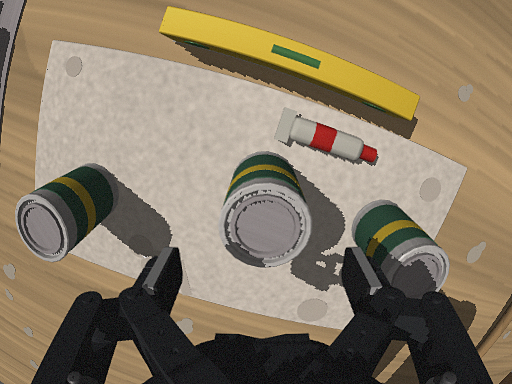

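The middle lid is at about (266,224), almost the same place as the lid just released, so the gripper is aligned. Descend and grip.

Emit:
drive_tool(moves=[[[0.004,0.005,0.12,0,1],[0.004,0.005,0.22,0,1],[0.004,0.005,0.28,0,1],[0.004,0.005,0.318,0,1],[0.004,0.005,0.318,0,1],[0.004,0.005,0.318,0,1]]])

```text
time: 9.5
tcp_pos: [0.5868, 0.0263, 0.1425]
orientation: [0.0, 0.983, 0.183, 0.001]
wrist_force: [0.5, -0.3, 0.8]
gripper_width: 0.998
gripper_force: 0.0
```

Emit:
drive_tool(moves=[[[0,0,0,0,0.5],[0,0,0,0,0.5],[0,0,0,0,0.5],[0,0,0,0,0.5],[0,0,0,0,0.5],[0,0,0,0,0.5],[0,0,0,0,0.5],[0,0,0,0,0.5]]])

```text
time: 10.3
tcp_pos: [0.5868, 0.0262, 0.1429]
orientation: [0.0, 0.983, 0.183, 0.001]
wrist_force: [-1.4, 1.3, 6.8]
gripper_width: 0.71
gripper_force: 54.0
```

Emit:
drive_tool(moves=[[[0,0,-0.04,0,0.5],[0,0,-0.1,0,0.5],[0,0,-0.18,0,0.5],[0,0,-0.24,0,0.5],[0,0,-0.24,0,0.5],[0,0,-0.24,0,0.5],[0,0,-0.24,0,0.5],[0,0,-0.24,0,0.5]]])

```text
time: 11.1
tcp_pos: [0.5862, 0.0262, 0.2008]
orientation: [-0.0, 0.983, 0.183, -0.001]
wrist_force: [-0.7, -1.2, -1.7]
gripper_width: 0.713
gripper_force: 54.9
```

Emit:
drive_tool(moves=[[[0,0,0,0,0.5],[0,0,0,0,0.5],[0,0,0,0,0.5],[0,0,0,0,0.5],[0,0,0,0,0.5]]])

```text
time: 11.6
tcp_pos: [0.5865, 0.0262, 0.2016]
orientation: [-0.0, 0.983, 0.183, -0.0]
wrist_force: [0.5, -0.2, -2.9]
gripper_width: 0.711
gripper_force: 54.9
```

Emit:
drive_tool(moves=[[[0,0,0,0,0.5],[0,0,0,0,0.5],[0,0,0,0,0.5]]])

```text
time: 11.9
tcp_pos: [0.5865, 0.0262, 0.2017]
orientation: [-0.0, 0.983, 0.183, 0.0]
wrist_force: [0.4, 0.1, -2.3]
gripper_width: 0.713
gripper_force: 54.9
```

The middle tin is also light, at about 2.5 N. Setting it back.

Emit:
drive_tool(moves=[[[0,0,0.08,0,0.5],[0,0,0.15,0,0.5],[0,0,0.19,0,0.5],[0,0,0.21,0,0.5],[0,0,0.22,0,0.5],[0,0,0.228,0,0.5],[0,0,0.228,0,0.5],[0,0,0.228,0,0.5]]])

```text
time: 12.7
tcp_pos: [0.5866, 0.0262, 0.1452]
orientation: [0.0, 0.983, 0.183, 0.0]
wrist_force: [0.0, 0.4, -2.3]
gripper_width: 0.717
gripper_force: 54.9
```

Emit:
drive_tool(moves=[[[0,0,0.004,0,0.5],[0,0,0.008,0,0.5],[0,0,0.008,0,0.5],[0,0,0.008,0,0.5]]])

```text
time: 13.1
tcp_pos: [0.5866, 0.0262, 0.143]
orientation: [0.0, 0.983, 0.183, 0.0]
wrist_force: [-0.4, 0.4, 3.2]
gripper_width: 0.719
gripper_force: 55.1
```

Emit:
drive_tool(moves=[[[0,0,0,0,0.76],[0,0,0,0,0.8],[0,0,0,0,0.85],[0,0,0,0,0.9],[0,0,0,0,1],[0,0,0,0,1],[0,0,0,0,1],[0,0,0,0,1]]])

```text
time: 13.9
tcp_pos: [0.5865, 0.0262, 0.1427]
orientation: [-0.0, 0.983, 0.183, -0.0]
wrist_force: [0.2, -0.8, -0.2]
gripper_width: 1.001
gripper_force: 0.0
```

Emit:
drive_tool(moves=[[[0,0,-0.08,0,1],[0,0,-0.2,0,1],[0,0,-0.32,0,1],[0,0,-0.32,0,1],[0,0,-0.32,0,1],[0,0,-0.32,0,1]]])

```text
time: 14.5
tcp_pos: [0.5861, 0.0262, 0.2216]
orientation: [-0.0, 0.983, 0.183, -0.001]
wrist_force: [0.2, 0.1, -0.5]
gripper_width: 1.003
gripper_force: 0.0
```

```bash
python3 - <<'E'
from h import *
s=readout.sense();print(s['tcp_pos']);c=np.load("pics/w4.npy",allow_pickle=True).item()
p=plane(c,413,272,.118,True);print(p)
print(tomove((.584,-.103,.2),s))
E
```

```text
[0.58611683 0.02623034 0.22160935]
[ 0.58788199 -0.09765543  0.118     ]
[-0.19411873  0.47918255  0.08632973]
```

Emit:
drive_tool(moves=[[[-0.19,0.475,0,0,1],[-0.19,0.475,0,0,1],[-0.19,0.475,0,0,1],[-0.19,0.475,0,0,1],[-0.19,0.475,0,0,1],[-0.19,0.475,0,0,1]]])

```text
time: 15.1
tcp_pos: [0.5849, -0.1009, 0.222]
orientation: [-0.0, 0.983, 0.184, -0.0]
wrist_force: [0.4, 0.1, -0.3]
gripper_width: 1.0
gripper_force: 0.0
```

```bash
python3 w.py w5
```

```text
15.1 [ 0.58485386 -0.10089243  0.22202433] [-3.87664103e-04  9.82991931e-01  1.83647872e-01 -4.14375657e-04] [ 0.38370693  0.0986698  -0.28596429] 1.000209848144525 0.0 [-3.00721854e-01  2.28881520e-01  1.51156220e+00  3.03384350e-04
  1.40224370e+00  9.00631030e-01]
[ 0.13381928 -1.20899479 -0.31088741]
[-44.6453974  182.44073989]
[ 86.82466973 167.10800256]
[266.79620951 237.90154444]
```

View pics/w5.png

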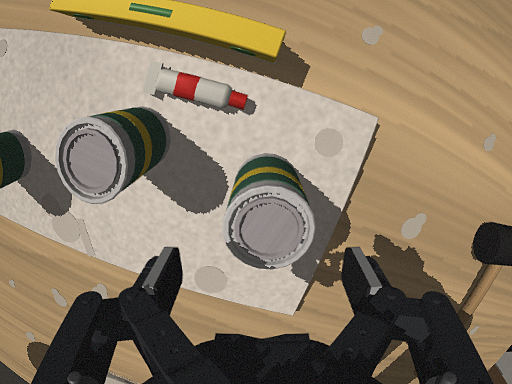

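The right lid is at about (269,227), roughly 4 mm towards +y of the tool. The middle tin stands fine. Descend, grip and lift.

Emit:
drive_tool(moves=[[[0,0.016,0.06,0,1],[0,0.016,0.18,0,1],[0,0.016,0.28,0,1],[0,0.016,0.318,0,1],[0,0.016,0.318,0,1],[0,0.016,0.318,0,1]]], squeeze=60)

```text
time: 15.75
tcp_pos: [0.5868, -0.1053, 0.1439]
orientation: [0.0, 0.983, 0.184, 0.0]
wrist_force: [-0.0, -0.6, 0.0]
gripper_width: 0.999
gripper_force: 0.0
```

Emit:
drive_tool(moves=[[[0,0,0,0,0.5],[0,0,0,0,0.5],[0,0,0,0,0.5],[0,0,0,0,0.5],[0,0,0,0,0.5],[0,0,0,0,0.5],[0,0,0,0,0.5],[0,0,0,0,0.5]]])

```text
time: 16.55
tcp_pos: [0.5868, -0.1054, 0.1446]
orientation: [0.0, 0.983, 0.183, 0.001]
wrist_force: [-2.2, 2.5, 8.1]
gripper_width: 0.711
gripper_force: 65.2
```

Emit:
drive_tool(moves=[[[0,0,-0.04,0,0.5],[0,0,-0.1,0,0.5],[0,0,-0.18,0,0.5],[0,0,-0.24,0,0.5],[0,0,-0.24,0,0.5],[0,0,-0.24,0,0.5],[0,0,-0.24,0,0.5],[0,0,-0.24,0,0.5]]])

```text
time: 17.35
tcp_pos: [0.5862, -0.1053, 0.2022]
orientation: [-0.0, 0.983, 0.183, -0.001]
wrist_force: [0.0, 0.8, -6.3]
gripper_width: 0.708
gripper_force: 66.9
```

Emit:
drive_tool(moves=[[[0,0,0,0,0.5],[0,0,0,0,0.5],[0,0,0,0,0.5],[0,0,0,0,0.5],[0,0,0,0,0.5]]])

```text
time: 17.85
tcp_pos: [0.5864, -0.1054, 0.2032]
orientation: [-0.0, 0.983, 0.183, -0.0]
wrist_force: [-0.3, -0.3, -6.4]
gripper_width: 0.705
gripper_force: 66.9
```

This one reads 6.3 N, roughly 600 g, so it is the heaviest. Raising it further.

Emit:
drive_tool(moves=[[[0,0,-0.06,0,0.5],[0,0,-0.16,0,0.5],[0,0,-0.28,0,0.5],[0,0,-0.4,0,0.5],[0,0,-0.52,0,0.5],[0,0,-0.6,0,0.5],[0,0,-0.64,0,0.5],[0,0,-0.64,0,0.5]]])

```text
time: 18.65
tcp_pos: [0.5865, -0.1054, 0.3649]
orientation: [0.001, 0.983, 0.183, 0.001]
wrist_force: [0.1, -0.4, -6.3]
gripper_width: 0.709
gripper_force: 67.5
```

Emit:
drive_tool(moves=[[[0,0,0,0,0.5],[0,0,0,0,0.5],[0,0,0,0,0.5],[0,0,0,0,0.5],[0,0,0,0,0.5],[0,0,0,0,0.5],[0,0,0,0,0.5],[0,0,0,0,0.5]]])

```text
time: 19.45
tcp_pos: [0.5864, -0.1054, 0.3631]
orientation: [-0.0, 0.983, 0.183, -0.0]
wrist_force: [-0.1, 0.6, -6.2]
gripper_width: 0.708
gripper_force: 67.4
```

```bash
python3 - <<'E'
from h import *
cv2.imwrite("pics/end.png",cv2.resize(cams.snapshot("scene")[40:240,180:400],None,fx=3,fy=3))
s=readout.sense();print(s['tcp_pos'],s['wrist_force'],abs(s['joint_velocities']).max())
E
```

```text
[ 0.58641584 -0.10542627  0.36317607] [ 0.8501912  -0.94124379 -6.20517779] 0.0017667133165389845
```

View pics/end.png

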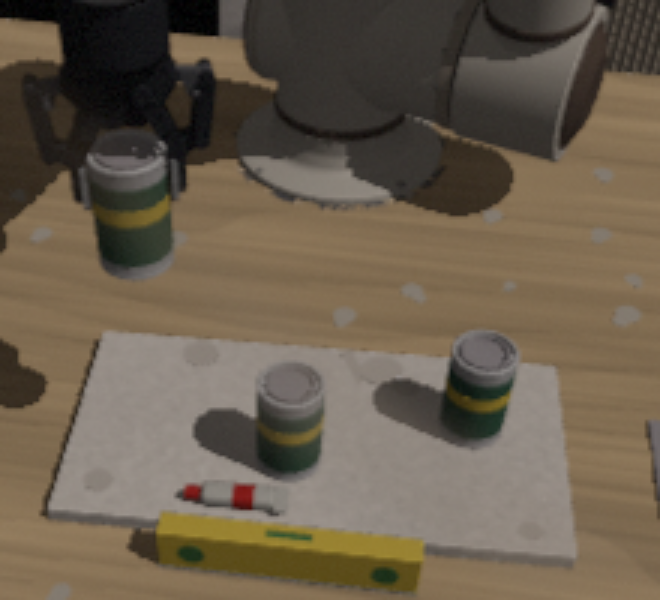

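The heavy tin is held upright at (133,205). The other two stand on the board at (290,418) and (480,385), and the hardener and level have not moved. Handing in.

```bash
python3 -c "
from station import order
print(order.sign_off())"
```

```text
the job is handed in; nothing more can be done
None
```

I lifted all three tins from left to right; the right one was heaviest (about 620 g against about 270 g and 250 g), and I handed in with it held upright and still about 120 mm above the other lids, both other tins standing where they were.

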